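# Hold a centrifuge lid just below its spring's balance point

## Task

I need the bench centrifuge's lid held for me while I set its hinge spring: first stand the tube rack left on the lid upright in the middle of the black rubber pad, set down rather than dropped, and leave the slide box, staining jar and specimen pot where they are. Then grip the lid's bow handle and raise the lid past its balance point, where the spring takes its weight, without letting it fly wide open, and ease it back to a few degrees below that point. Finish still gripping the handle, holding the lid steady there.

Things in the scene. Friction and masses are not known exactly. Their poses are not given: they have to be found in the camera images.
- centrifuge: Bench centrifuge, ivory housing 250 mm deep, 220 mm wide, 137 mm high, with a flat grey lid on top; heavy, does not move; within about 15 degrees of square to the robot. Origin: centre of its underside on the bench; x points from its front (control panel, towards the robot) to its rear (hinge), z up.
- lid (a joint): Opening angle of the 0.9 kg lid, rad: 0 shut, 1.4 open stop; it hinges at the rear, its front edge swings up and back. A torsion spring balances it at 0.70 rad (40 degrees): below, it sinks shut by itself (1.4 N felt at the handle when shut, 0.3 N at 0.6 rad); above, the spring throws it open (1.6 N at 1.1 rad). A few degrees below means about 0.6; above 1.1 counts as flown wide open.
- lid_handle (a point): Middle of the round black bar of the lid's bow handle: bar 12 mm thick, straight for 94 mm along the centrifuge's y between two posts, its centre line 38 mm above the lid's flat top, 45 mm from the lid's front edge. The bar can turn between the fingers. Axes turn with the lid: x along the lid towards the hinge, y along the bar, z out of the lid's top.
- lid_hinge (a point): Point on the hinge axis at the middle of the lid's width, at the rear; 137.5 mm above the bench. With the lid shut the handle bar's centre lies 185 mm nearer the robot than this point (along the centrifuge's -x) and 60 mm higher. Same axes as lid_handle.
- rack: White microtube rack, a block 56 mm (its x) by 100 mm (its y) by 45 mm high with grey tube caps standing up to 53 mm, about 0.16 kg. It starts upright on the lid's flat top, 159.5 mm above the bench, behind the handle. Origin: centre of its underside; z up.
- pad: Black ribbed rubber pad, 120 mm (its x) by 160 mm (its y), 4 mm thick, fixed flat on the bench to one side of the centrifuge. Origin: centre of its underside; z up.
- slide_box: Grey plastic slide box 102 by 87 by 34 mm with a paper label, lying on the bench on the other side of the centrifuge; not to be moved. Origin: centre of its underside.
- stain_jar: Upright glass staining jar, 68 mm across the foot and rim, 100 mm high, on the bench behind the centrifuge; not to be moved. Origin: centre of its underside.
- specimen_pot: Round specimen pot 60 mm in diameter, 65 mm high, white cap, on the bench behind the centrifuge; not to be moved. Origin: centre of its underside.

How it is judged:
On the way, in this order (a step that is already met when the one before it is completed fails the run):
1. the rack stands on the pad, let go and at rest, the lid still shut (horizontal distance between rack and pad below 0.03 m and height (world z) of rack below 0.01 m and angle between rack's own z axis and vertical below 0.1 rad and linear speed of rack below 0.03 m/s and contact force between rack and the fingers below 0.05 N and value of joint lid below 0.1 rad), for 0.2 s.
2. the lid, held in the fingers, is past its balance point (value of joint lid above 0.76 rad and contact force between lid and the fingers above 1 N), for 0.2 s.
At the end, for the whole second after the job is handed in: Program ends with the lid gripped (over 1 N) and steady (under 0.05 rad/s) at 0.48 to 0.67 rad, i.e. 2 to 12 degrees below its balance point, after being held past 0.76 rad; the rack stands upright (within 0.1 rad) and still, its centre within 30 mm of the pad's centre (value of joint lid between 0.48 and 0.67 rad and velocity of joint lid between -0.05 and 0.05 rad/s and contact force between lid and the fingers above 1 N and contact force between lid and rack below 0.05 N and horizontal distance between rack and pad below 0.03 m and height (world z) of rack below 0.01 m and angle between rack's own z axis and vertical below 0.1 rad and linear speed of rack below 0.03 m/s); the arm keeps its last pose, push and grip.
It fails at once if the lid flies wide open (above 1.1 rad) (value of joint lid above 1.1 rad).
It fails at once if the rack is dropped (linear speed of rack above 0.5 m/s and contact force between rack and the fingers below 0.05 N).
It fails at once if the rack is tipped (angle between rack's own z axis and vertical above 0.6 rad).
It fails at once if a bystander is moved (distance of any of slide_box, stain_jar, specimen_pot from where it was at the start of the episode above 0.03 m).
It also fails if it takes over 58 s, if anything falls off the work surface, if the arm or the gripper's body presses on something with over 40 N, if the wrist force passes 120 N, or if a joint passes its speed limit or range.

## Robot

A 6-joint arm with a two-finger parallel gripper is mounted at the origin on the work surface. World frame = base frame: x ahead of the robot, y to its left, z up, the work surface at z = 0. Lengths are in m, angles in rad, forces in N, time in s.
With the tool pointing down it reaches from about 0.375 to 0.925 m from the base axis. Payload 5.7 kg.
Tool frame: the origin (TCP) lies on the centre line of the jaws, within the pads' length; the fingertips stand 14 mm ahead of it and the grasp point (between the pads) lies 5 mm behind it (robot.nose_length is the distance from the TCP to the fingertips, in m); z points along the fingers, y is the line along which they close (so a half turn about z gives the same grasp; the last joint's range is limited). The gripper opens to 88 mm and grips with 3 to 60 N. Pads are 20 mm wide; open, the fingers measure 115 mm over their backs; the gripper's body (75 mm by 178 mm) begins 61 mm behind the grasp point.
Start: joints at [-1.348, 0.359, 1.51, -0, 1.272, -0.115], TCP at [0.199, -0.566, 0.237] pointing down, gripper open.
Joint ranges: [-2.97, 2.97], [-1.01, 2.36], [0.21, 2.38], [-0.96, 4.11], [0.2, 2.71], [-2.98, 2.98]. Speed limits (rad/s): [2.39, 2.39, 3.14, 3.14, 3.14, 3.14].

## Interface

Orientations are given as a rotation vector (axis times angle).
In Python, from rig import robot, camrig, sensors gives the robot as it stands (robot), with the cameras (camrig) and the readings (sensors).
- The arm moves only by the tool nudge_tcp, called by a JSON object that holds its "fn" and its "kwargs", one argument or row to a line. Schema: {"type":"object","properties":{"segments":{"type":"array","items":{"type":"object","properties":{"wx":{"type":"number"},"wy":{"type":"number"},"wz":{"type":"number"},"sx":{"type":"number"},"sy":{"type":"number"},"sz":{"type":"number"},"jaw":{"type":"number"}},"additionalProperties":false,"required":["jaw"]},"minItems":1,"maxItems":10},"squeeze":{"type":"number"},"only":{"type":"string"},"quiet":{"type":"boolean"},"lines":{"type":"string"}},"required":["segments"],"additionalProperties":false}. segments is a list of rows, 1 to 10 of them, each an object with the fields wx, wy, wz (a rotation vector in a scale on which 1.0 is 2 rad), sx, sy, sz (the shift in fractions of the full range, 1 being 0.4 m), jaw (the finger opening in m); a field left out counts as zero (the opening has to be given); each row is the pose to reach, as a shift and turn from the pose commanded when the call began, along the tool's axes at that moment; what a row does not reach only later rows make up. A row lasts 1/12 s, in which the tool goes at most 0.0417 m and 0.125 rad, less where a joint would pass 70% of its speed; a pose out of reach is approached as far as the arm can. The fingers move at their own pace and stop on an object; squeeze is the grip in N (left out, the last holds). Time passes only in rows, so rows that do not move let the fingers close. The tool returns the time, the measured TCP pose, the force, the opening and the grip force at its end. only (a regular expression) keeps the lines of the reply that match it, lines (a string "A,B") keeps lines A to B, and quiet returns only ok. No shift or turn number may pass 1 either way. Input that does not fit is refused with a message, and nothing moves.
- sensors.get_state(): the state, without advancing time (a new reading comes with each control period).
- camrig.grab_frame(name): name is "scene" or "top" or "wrist"; returns a dict with "frame" (420x560x3 uint8, red, green, blue), "fx", "fy", "cx", "cy" (pixels), "rvec" (rotation vector, rad) and "tvec" (3), from world to camera coordinates, as OpenCV has them; the wrist camera has in their place "T_tool_cam" (4x4, takes a point from camera to tool coordinates, whose origin is the TCP and whose axes are the flange's). Camera axes: x right, y down, z forward; pixel columns grow to the right and rows downward; lengths in m; the calibration is good to about 2 mm. A picture is of the moment at which its call begins: read the wrist's pose just before it. There is no depth.
- robot.job_done(): hands the job in; it is judged then, once.
The state is a dict: "time": time; "joints": joint angles; "qvel": joint speeds; "effort": joint torques, N m; "ee_pos": TCP position; "ee_rot": TCP orientation; "force": force on the tool from outside, world axes, zero at the start; "moment": the same for the moment, N m; "width": finger opening in m; "grip_force": force on a finger pad.
Only numpy, scipy, OpenCV 4.12 (cv2) and the standard library are available. Lean on these libraries where they do the work, as an engineer would, in place of code of your own. Each camera call takes 0.05 s, during which the arm holds its last target. There are 200 camera calls.

## Working session

There is one attempt and no reset: what is moved stays moved. The work goes in short steps, Python scripts to look and compute and a tool call to move; the robot and the scene stay as the last step left them, time stands still between calls to the robot, and variables do not carry over. Pictures are saved under pics/ and viewed, at most 10 in all, crops included, and the job is handed in when it is done.

```bash
ls; mkdir -p pics
```

Run:
```python
from rig import robot, camrig, sensors
import cv2,pickle
d={}
for n in("scene","top"):
    f=camrig.grab_frame(n);d[n]=f
    cv2.imwrite(f"pics/{n}0.png",f["frame"][:,:,::-1])
    print(n,f["fx"],f["fy"],f["cx"],f["cy"],f["rvec"],f["tvec"])
pickle.dump(d,open("f0.pkl","wb"))
print(sensors.get_state())
```

```text
pics
rig.py
scene 445.13190792254414 445.13190792254414 270.4353438241043 216.93057114325643 [ 1.5871855   2.12673353 -0.73398792] [ 0.17196556 -0.36049323  1.60560024]
top 488.6893364207844 488.6893364207844 270.3931190133034 207.551021287714 [ 2.17512546 -2.22949585  0.11328378] [-0.00812056  0.61885376  1.1560533 ]
{'time': 0.1, 'joints': array([-1.34810444e+00,  3.59462942e-01,  1.51131031e+00, -1.30390594e-05,
        1.27252242e+00, -1.15116550e-01]), 'qvel': array([-3.13234025e-04, -2.55272283e-03, -1.66719149e-03,  5.37613028e-05,
       -8.13005844e-04,  6.49108371e-04]), 'effort': array([-5.59112709e-05, -5.16353881e+01, -2.71407008e+01,  6.76345965e-02,
        2.75593676e-02, -2.89941067e-05]), 'ee_pos': array([ 0.19869701, -0.56550489,  0.23588109]), 'ee_rot': array([-3.09520970e+00, -5.27829020e-01,  1.63273744e-04]), 'force': array([-0.23419995,  0.10067553, -0.16221886]), 'moment': array([-0.00765729, -0.00109855,  0.00083506]), 'grip_force': 0.0, 'width': 0.08786412979202438}
```

View pics/top0.png

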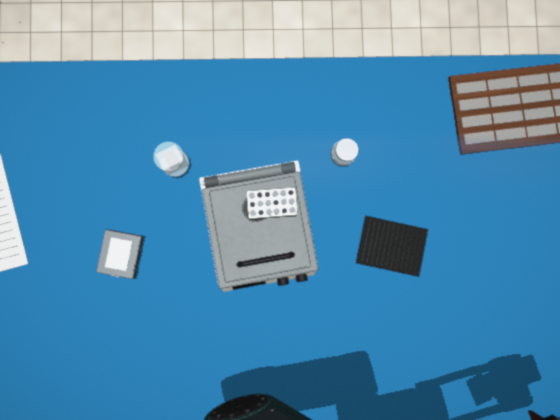

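View pics/scene0.png

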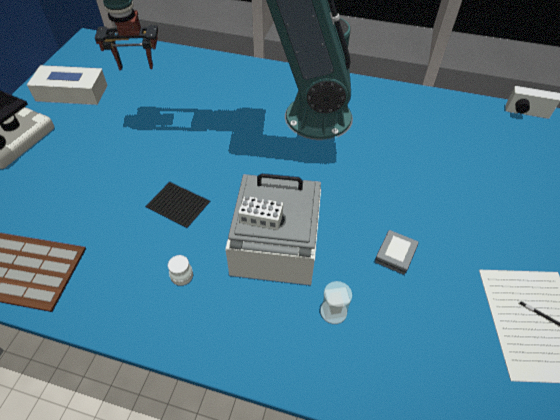

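The top view has the rack at about (272,204), the handle bar running from (240,264) to (291,255), and the pad at about (392,246). The slide box, jar and pot are at (120,254), (171,158) and (345,151). Next I'll measure them with masks.

Create h.py:
```python
import numpy as np,cv2
from scipy.spatial.transform import Rotation as R
def cam(f):
    r=R.from_rotvec(f["rvec"]).as_matrix(); return r,-r.T@np.array(f["tvec"])
def ray(f,uv,z):
    r,c=cam(f); d=r.T@np.array([(uv[0]-f["cx"])/f["fx"],(uv[1]-f["cy"])/f["fy"],1.]); return c+d*(z-c[2])/d[2]
def big(m,box):
    x0,y0,x1,y1=box; k=np.zeros(m.shape,np.uint8); k[y0:y1,x0:x1]=m[y0:y1,x0:x1]*255
    cs,_=cv2.findContours(k,cv2.RETR_EXTERNAL,cv2.CHAIN_APPROX_NONE); return max(cs,key=cv2.contourArea)
def rect(f,c,z):  # contour -> metric min-area rect in plane z
    p=np.array([ray(f,q[0],z)[:2] for q in c],np.float32); (cx,cy),s,a=cv2.minAreaRect(p)
    return np.round([cx,cy,*s,a],4)
```

Run:
```python
import pickle,cv2,numpy as np
from h import *
d=pickle.load(open("f0.pkl","rb"));t=d["top"];s=d["scene"]
for n in d: print(n,cam(d[n])[1])
for n,pb,rb,hb in(("top",(350,205,440,285),(238,180,305,226),(232,246,300,270)),("scene",(140,175,215,230),(232,190,290,230),(250,170,310,192))):
    f=d[n];g=f["frame"].astype(int);mx=g.max(2);mn=g.min(2)
    print(n,"pad",rect(f,big(mx<70,pb),.004))
    c=big(mn>165,rb);print(" rack",rect(f,c,.2045),cv2.boundingRect(c))
    c=big(mx<70,hb);print(" handle",rect(f,c,.1975),cv2.boundingRect(c))
a=cv2.resize(t["frame"][150:300,190:330],None,fx=4,fy=4,interpolation=cv2.INTER_CUBIC)
cv2.imwrite("pics/crop1.png",a[:,:,::-1])
```

```text
scene [1.26644452 0.20192409 1.04538251]
top [0.5378791  0.01748546 1.19577819]
top pad [ 0.519  -0.3191  0.1553  0.1153 76.3089]
 rack [ 0.6173 -0.0198  0.0572  0.1023  3.019 ] (246, 187, 52, 31)
 handle [ 5.0120e-01 -3.9000e-03  1.0000e-02  1.1640e-01  9.2998e+00] (237, 252, 57, 15)
scene pad [ 0.5207 -0.3194  0.1559  0.1159 76.2204]
 rack [ 0.6176 -0.0201  0.0584  0.1     2.6691] (238, 196, 45, 25)
 handle [ 5.1590e-01 -1.3000e-03  4.0200e-02  1.1810e-01  8.7932e+00] (257, 174, 46, 16)
```

View pics/crop1.png

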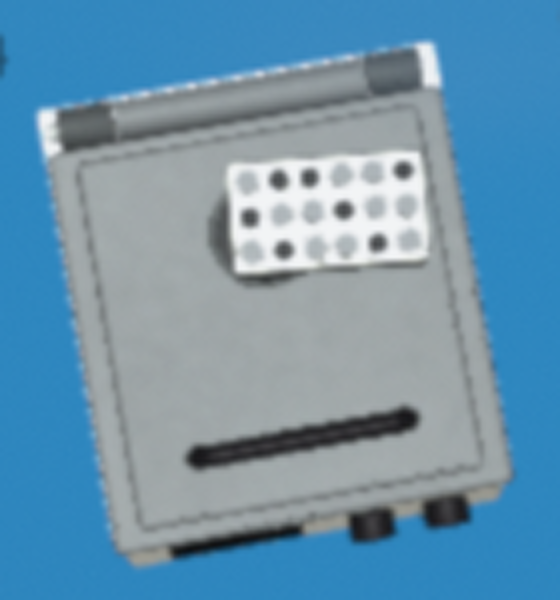

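The two views agree to within 2 mm, and the sizes match those given:

| Item | Position (m) | Yaw (deg) |
|---|---|---|
| Rack | (0.617, -0.020) | about 3 |
| Pad | (0.520, -0.319) | -13.7 |
| Bar | (0.501, -0.004) | about 9.1 |

I'll write a helper that converts world targets into tool-axis shifts.

Add to h.py:
```python
def to(x,y,z,yaw):  # shift+turn in tool axes to a tool-down pose whose closing line (tool y) has this yaw in deg
    from rig import robot, camrig, sensors
    s=sensors.get_state(); r=R.from_rotvec(s["ee_rot"]); a=np.radians(yaw); Y=np.array([np.cos(a),np.sin(a),0]);Z=np.array([0,0,-1.])
    g=R.from_matrix(np.column_stack([np.cross(Y,Z),Y,Z]))
    return np.round(np.r_[(r.inv()*g).as_rotvec(),r.inv().apply(np.array([x,y,z])-s["ee_pos"])],4).tolist()
```

```bash
python3 -c "
from h import *
print(to(.617,-.02,.30,3))"
```

```text
[-0.0013, -0.0012, -1.2853, 0.5755, -0.3761, -0.0634]
```

Units first: shifts go in shares of 0.4 m and turns go in shares of 2 rad. So 0.3 m is 0.75, 0.27 m is 0.675, -0.94 rad is -0.47.

{"fn": "nudge_tcp", "kwargs": {
  "segments": [
    {"wz": -0.03, "sx": 0.075, "sy": -0.05, "sz": -0.05, "jaw": 0.088},
    {"wz": -0.08, "sx": 0.15, "sy": -0.1, "sz": -0.1, "jaw": 0.088},
    {"wz": -0.13, "sx": 0.225, "sy": -0.15, "sz": -0.15, "jaw": 0.088},
    {"wz": -0.18, "sx": 0.3, "sy": -0.2, "sz": -0.15, "jaw": 0.088},
    {"wz": -0.23, "sx": 0.375, "sy": -0.25, "sz": -0.15, "jaw": 0.088},
    {"wz": -0.28, "sx": 0.45, "sy": -0.3, "sz": -0.15, "jaw": 0.088},
    {"wz": -0.33, "sx": 0.525, "sy": -0.35, "sz": -0.15, "jaw": 0.088},
    {"wz": -0.38, "sx": 0.6, "sy": -0.4, "sz": -0.15, "jaw": 0.088},
    {"wz": -0.43, "sx": 0.675, "sy": -0.4375, "sz": -0.15, "jaw": 0.088},
    {"wz": -0.47, "sx": 0.75, "sy": -0.475, "sz": -0.15, "jaw": 0.088}
  ]
}}

```text
time: 0.93
ee_pos: [0.4194, -0.2855, 0.2965]
ee_rot: [-2.517, -1.879, 0.0]
force: [0.9, -0.9, -0.1]
width: 0.0879
grip_force: 0.0
```

```bash
python3 -c "
from h import *
print(to(.617,-.02,.30,3))"
```

```text
[-0.0005, -0.0004, -0.3402, 0.3107, 0.1141, -0.0035]
```

Scaled: 0.311 m is 0.7775, 0.28 m is 0.7, -0.34 rad is -0.17.

{"fn": "nudge_tcp", "kwargs": {
  "segments": [
    {"wz": -0.025, "sx": 0.075, "sy": 0.0275, "jaw": 0.088},
    {"wz": -0.05, "sx": 0.1625, "sy": 0.06, "jaw": 0.088},
    {"wz": -0.075, "sx": 0.25, "sy": 0.0925, "jaw": 0.088},
    {"wz": -0.1, "sx": 0.35, "sy": 0.125, "jaw": 0.088},
    {"wz": -0.125, "sx": 0.45, "sy": 0.1625, "jaw": 0.088},
    {"wz": -0.15, "sx": 0.55, "sy": 0.2, "jaw": 0.088},
    {"wz": -0.17, "sx": 0.625, "sy": 0.23, "jaw": 0.088},
    {"wz": -0.17, "sx": 0.7, "sy": 0.26, "jaw": 0.088},
    {"wz": -0.17, "sx": 0.7775, "sy": 0.285, "jaw": 0.088},
    {"wz": -0.17, "sx": 0.7775, "sy": 0.285, "jaw": 0.088}
  ]
}}

```text
time: 1.77
ee_pos: [0.6205, -0.0178, 0.2959]
ee_rot: [-2.164, -2.276, -0.004]
force: [-0.5, -0.5, 0.3]
width: 0.088
grip_force: 0.0
```

Run:
```python
from h import *
from rig import robot, camrig, sensors
s=sensors.get_state();w=camrig.grab_frame("wrist");cv2.imwrite("pics/w1.png",w["frame"][:,:,::-1])
print(to(.617,-.02,.184,3), w["T_tool_cam"],w["fx"],w["cx"],w["cy"])
```

```text
[-0.0007, -0.0009, -0.0017, 0.0, -0.0018, 0.1118] [[ 2.88801268e-05 -9.55279213e-01 -2.95705301e-01  8.07559071e-02]
 [ 9.99999789e-01 -1.64397179e-04  6.28752099e-04 -1.01272488e-04]
 [-6.49246927e-04 -2.95705257e-01  9.55279006e-01 -1.47871025e-01]
 [ 0.00000000e+00  0.00000000e+00  0.00000000e+00  1.00000000e+00]] 330.0426059247031 272.45041443661705 210.06346908624315
```

View pics/w1.png

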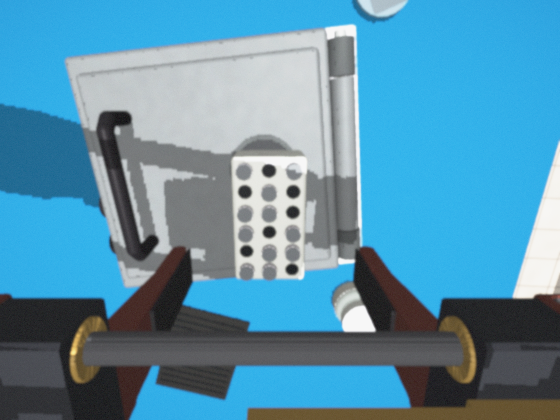

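The wrist view shows the rack's top face spanning about (233,156)–(305,278). It sits midway between the fingers in columns, with the lid surface clear around it. I'll cross-check its position, then descend.

Run:
```python
from h import *
from rig import robot, camrig, sensors
s=sensors.get_state();w=camrig.grab_frame("wrist");T=np.array(w["T_tool_cam"]);r=R.from_rotvec(s["ee_rot"])
for uv in((233,156),(306,156),(304,278),(236,278),(270,217)):
    d=r.apply(T[:3,:3]@[(uv[0]-w["cx"])/w["fx"],(uv[1]-w["cy"])/w["fy"],1]);c=s["ee_pos"]+r.apply(T[:3,3])
    print(np.round(c+d*(.2045-c[2])/d[2],4))
print(s["ee_pos"],to(.617,-.02,.184,3))
```

```text
[0.588  0.0261 0.2045]
[0.6406 0.0288 0.2045]
[ 0.647  -0.0694  0.2045]
[ 0.5919 -0.0722  0.2045]
[ 0.6169 -0.0189  0.2045]
[ 0.61886462 -0.02002768  0.29577368] [-0.0015, -0.0, -0.003, 0.0016, -0.0006, 0.1119]
```

The wrist ray also gives (0.617, -0.020), so I'll descend and grip.

Scaled: 0.11 m is 0.275, 0.02 m is 0.05.

{"fn": "nudge_tcp", "kwargs": {
  "segments": [
    {"sx": 0.0025, "sy": -0.0025, "sz": 0.05, "jaw": 0.088},
    {"sx": 0.0025, "sy": -0.0025, "sz": 0.1125, "jaw": 0.088},
    {"sx": 0.0025, "sy": -0.0025, "sz": 0.175, "jaw": 0.088},
    {"sx": 0.0025, "sy": -0.0025, "sz": 0.225, "jaw": 0.088},
    {"sx": 0.0025, "sy": -0.0025, "sz": 0.255, "jaw": 0.088},
    {"sx": 0.0025, "sy": -0.0025, "sz": 0.275, "jaw": 0.088},
    {"sx": 0.0025, "sy": -0.0025, "sz": 0.275, "jaw": 0.088},
    {"sx": 0.0025, "sy": -0.0025, "sz": 0.275, "jaw": 0.088}
  ],
  "squeeze": 20
}}

```text
time: 2.53
ee_pos: [0.6169, -0.0222, 0.1872]
ee_rot: [2.169, 2.272, 0.0]
force: [0.6, 0.2, -0.1]
width: 0.088
grip_force: 0.0
```

{"fn": "nudge_tcp", "kwargs": {
  "segments": [
    {"jaw": 0.05},
    {"jaw": 0.05},
    {"jaw": 0.05},
    {"jaw": 0.05},
    {"jaw": 0.05},
    {"jaw": 0.05},
    {"jaw": 0.05},
    {"jaw": 0.05}
  ],
  "squeeze": 20
}}

```text
time: 3.2
ee_pos: [0.6172, -0.0216, 0.1871]
ee_rot: [2.168, 2.273, 0.001]
force: [-0.1, 0.9, 4.1]
width: 0.0555
grip_force: 20.0
```

Gripped at 55.5 mm. I'll lift and work out the transfer.

Scaled: -0.08 m is -0.2, -0.075 m is -0.1875.

{"fn": "nudge_tcp", "kwargs": {
  "segments": [
    {"sz": -0.0125, "jaw": 0.05},
    {"sz": -0.0375, "jaw": 0.05},
    {"sz": -0.075, "jaw": 0.05},
    {"sz": -0.125, "jaw": 0.05},
    {"sz": -0.1625, "jaw": 0.05},
    {"sz": -0.1875, "jaw": 0.05},
    {"sz": -0.2, "jaw": 0.05},
    {"sz": -0.2, "jaw": 0.05}
  ]
}}

```text
time: 3.87
ee_pos: [0.6174, -0.0217, 0.268]
ee_rot: [2.168, 2.272, 0.002]
force: [-0.2, 0.9, -1.4]
width: 0.056
grip_force: 20.0
```

```bash
python3 -c "
from h import *
print(to(.52,-.319,.26,-13.7))
print(to(.52,-.319,.26,-25))"
```

```text
[0.002, 0.0, 0.2861, -0.2924, -0.1112, 0.0078]
[0.002, -0.0002, 0.4833, -0.2924, -0.1112, 0.0078]
```

Scaled: -0.292 m is -0.73, -0.275 m is -0.6875, 0.286 rad is 0.143.

{"fn": "nudge_tcp", "kwargs": {
  "segments": [
    {"wz": 0.01, "sx": -0.0375, "sy": -0.0125, "jaw": 0.05},
    {"wz": 0.025, "sx": -0.1125, "sy": -0.0425, "jaw": 0.05},
    {"wz": 0.045, "sx": -0.2, "sy": -0.075, "jaw": 0.05},
    {"wz": 0.065, "sx": -0.2875, "sy": -0.11, "jaw": 0.05},
    {"wz": 0.085, "sx": -0.375, "sy": -0.1425, "jaw": 0.05},
    {"wz": 0.105, "sx": -0.4625, "sy": -0.175, "jaw": 0.05},
    {"wz": 0.125, "sx": -0.55, "sy": -0.21, "jaw": 0.05},
    {"wz": 0.135, "sx": -0.625, "sy": -0.2375, "jaw": 0.05},
    {"wz": 0.143, "sx": -0.6875, "sy": -0.2625, "jaw": 0.05},
    {"wz": 0.143, "sx": -0.73, "sy": -0.2775, "jaw": 0.05}
  ]
}}

```text
time: 4.7
ee_pos: [0.5178, -0.3208, 0.2653]
ee_rot: [-2.472, -1.936, 0.002]
force: [0.4, -0.4, -1.5]
width: 0.0558
grip_force: 20.0
```

{"fn": "nudge_tcp", "kwargs": {
  "segments": [
    {"sz": 0.025, "jaw": 0.05},
    {"sz": 0.0875, "jaw": 0.05},
    {"sz": 0.1625, "jaw": 0.05},
    {"sz": 0.25, "jaw": 0.05},
    {"sz": 0.325, "jaw": 0.05},
    {"sz": 0.3875, "jaw": 0.05},
    {"sz": 0.4375, "jaw": 0.05},
    {"sz": 0.475, "jaw": 0.05},
    {"sz": 0.4875, "jaw": 0.05},
    {"sz": 0.4875, "jaw": 0.05}
  ]
}}

```text
time: 5.53
ee_pos: [0.5183, -0.3165, 0.0693]
ee_rot: [-2.466, -1.938, 0.001]
force: [0.6, 0.2, -1.4]
width: 0.0559
grip_force: 20.0
```

Run:
```python
from h import *
from rig import robot, camrig, sensors
f=camrig.grab_frame("scene");cv2.imwrite("pics/s2.png",cv2.resize(f["frame"][120:300,100:340],None,fx=3,fy=3)[:,:,::-1])
print(to(.52,-.319,.0316,-13.7))
```

```text
[-0.0021, -0.0012, 0.0006, -0.0014, 0.0013, 0.0391]
```

View pics/s2.png

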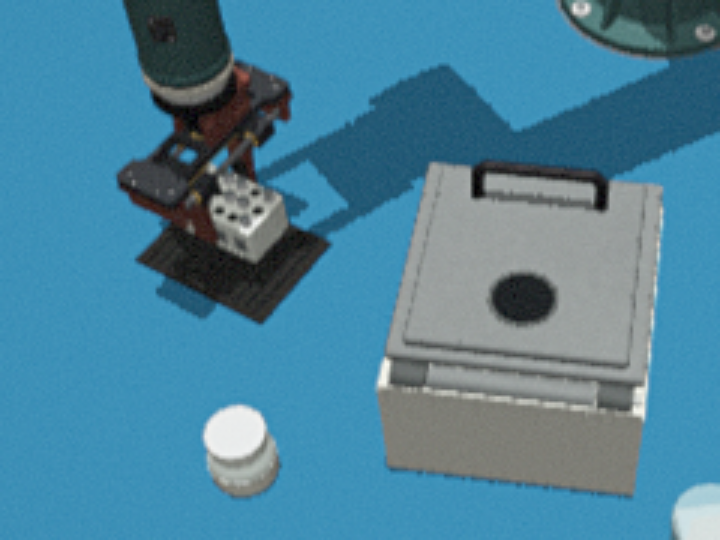

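The rack is upright in the fingers, above the pad (pad in the crop at about (235,255)). I'll lower it slowly to contact.

Scaled: 0.036 m is 0.09, 0.034 m is 0.085.

{"fn": "nudge_tcp", "kwargs": {
  "segments": [
    {"sx": -0.0025, "sy": 0.0025, "sz": 0.02, "jaw": 0.05},
    {"sx": -0.0025, "sy": 0.0025, "sz": 0.045, "jaw": 0.05},
    {"sx": -0.0025, "sy": 0.0025, "sz": 0.065, "jaw": 0.05},
    {"sx": -0.0025, "sy": 0.0025, "sz": 0.0775, "jaw": 0.05},
    {"sx": -0.0025, "sy": 0.0025, "sz": 0.085, "jaw": 0.05},
    {"sx": -0.0025, "sy": 0.0025, "sz": 0.09, "jaw": 0.05},
    {"sx": -0.0025, "sy": 0.0025, "sz": 0.09, "jaw": 0.05},
    {"sx": -0.0025, "sy": 0.0025, "sz": 0.09, "jaw": 0.05}
  ]
}}

```text
time: 6.25
ee_pos: [0.5205, -0.3197, 0.0357]
ee_rot: [2.47, 1.941, 0.0]
force: [0.1, -0.1, -1.1]
width: 0.0559
grip_force: 20.0
```

{"fn": "nudge_tcp", "kwargs": {
  "segments": [
    {"sz": 0.0025, "jaw": 0.05},
    {"sz": 0.005, "jaw": 0.05},
    {"sz": 0.0075, "jaw": 0.05},
    {"sz": 0.0075, "jaw": 0.05}
  ]
}}

```text
time: 6.58
ee_pos: [0.5204, -0.3197, 0.0326]
ee_rot: [-2.47, -1.941, -0.0]
force: [0.3, -0.0, -1.9]
width: 0.0557
grip_force: 20.0
```

Scaled: 0.0015 m is 0.0038, 0.001 m is 0.0025.

{"fn": "nudge_tcp", "kwargs": {
  "segments": [
    {"sz": 0.0025, "jaw": 0.05},
    {"sz": 0.0038, "jaw": 0.05},
    {"sz": 0.0038, "jaw": 0.05}
  ]
}}

```text
time: 6.83
ee_pos: [0.5206, -0.3198, 0.0317]
ee_rot: [2.47, 1.941, 0.0]
force: [-1.0, 1.2, 3.8]
width: 0.0558
grip_force: 20.0
```

{"fn": "nudge_tcp", "kwargs": {
  "segments": [
    {"sz": 0.0013, "jaw": 0.05},
    {"sz": 0.0025, "jaw": 0.05},
    {"sz": 0.0025, "jaw": 0.05}
  ]
}}

```text
time: 7.08
ee_pos: [0.5206, -0.3198, 0.0317]
ee_rot: [2.47, 1.941, 0.0]
force: [-3.5, 1.8, 12.5]
width: 0.056
grip_force: 20.0
```

Contact at TCP z = 0.0317, as predicted. I'll ease off, open and retreat upward.

Scaled: -0.0015 m is -0.0038, -0.001 m is -0.0025.

{"fn": "nudge_tcp", "kwargs": {
  "segments": [
    {"sz": -0.0025, "jaw": 0.056},
    {"sz": -0.0038, "jaw": 0.06},
    {"sz": -0.0038, "jaw": 0.065},
    {"sz": -0.0038, "jaw": 0.075},
    {"sz": -0.0038, "jaw": 0.088},
    {"sz": -0.0038, "jaw": 0.088},
    {"sz": -0.0038, "jaw": 0.088}
  ]
}}

```text
time: 7.67
ee_pos: [0.5204, -0.3196, 0.0315]
ee_rot: [-2.47, -1.941, -0.0]
force: [-0.3, 0.4, -0.6]
width: 0.0865
grip_force: 0.0
```

{"fn": "nudge_tcp", "kwargs": {
  "segments": [
    {"sz": -0.025, "jaw": 0.088},
    {"sz": -0.075, "jaw": 0.088},
    {"sz": -0.15, "jaw": 0.088},
    {"sz": -0.25, "jaw": 0.088},
    {"sz": -0.35, "jaw": 0.088},
    {"sz": -0.45, "jaw": 0.088},
    {"sz": -0.55, "jaw": 0.088},
    {"sz": -0.625, "jaw": 0.088},
    {"sz": -0.65, "jaw": 0.088},
    {"sz": -0.65, "jaw": 0.088}
  ]
}}

```text
time: 8.5
ee_pos: [0.5218, -0.3208, 0.2957]
ee_rot: [2.465, 1.937, 0.003]
force: [-0.3, -0.6, 0.5]
width: 0.0879
grip_force: 0.0
```

Run:
```python
from h import *
from rig import robot, camrig, sensors
f=camrig.grab_frame("scene");g=f["frame"].astype(int)
print("rack",rect(f,big(g.min(2)>150,(140,165,215,230)),.049))
cv2.imwrite("pics/s3.png",cv2.resize(f["frame"][120:300,100:340],None,fx=3,fy=3)[:,:,::-1])
print(to(.5015,-.0035,.30,9.1))
```

```text
rack [ 5.22600e-01 -3.18100e-01  1.00100e-01  5.59000e-02  7.73824e+01]
[0.0022, 0.0015, -0.3978, 0.3029, -0.0936, -0.0077]
```

View pics/s3.png

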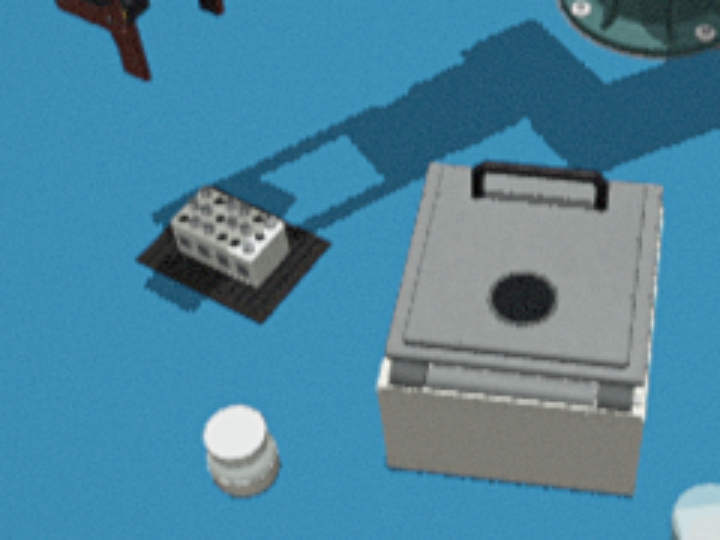

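The rack stands upright at (0.523, -0.318), about 3 mm from the pad centre, and the lid is shut. Next is the handle.

Scaled: 0.303 m is 0.7575, 0.285 m is 0.7125, -0.398 rad is -0.199.

{"fn": "nudge_tcp", "kwargs": {
  "segments": [
    {"wz": -0.02, "sx": 0.0375, "sy": -0.0125, "jaw": 0.06},
    {"wz": -0.04, "sx": 0.1125, "sy": -0.035, "jaw": 0.06},
    {"wz": -0.065, "sx": 0.2, "sy": -0.0625, "jaw": 0.06},
    {"wz": -0.09, "sx": 0.2875, "sy": -0.09, "jaw": 0.06},
    {"wz": -0.115, "sx": 0.375, "sy": -0.1175, "jaw": 0.06},
    {"wz": -0.14, "sx": 0.4625, "sy": -0.1425, "jaw": 0.06},
    {"wz": -0.165, "sx": 0.55, "sy": -0.17, "jaw": 0.06},
    {"wz": -0.19, "sx": 0.6375, "sy": -0.1975, "jaw": 0.06},
    {"wz": -0.199, "sx": 0.7125, "sy": -0.22, "jaw": 0.06},
    {"wz": -0.199, "sx": 0.7575, "sy": -0.235, "jaw": 0.06}
  ]
}}

```text
time: 9.38
ee_pos: [0.4977, 0.0009, 0.2889]
ee_rot: [-2.029, -2.391, 0.003]
force: [-0.1, -0.1, 0.3]
width: 0.0597
grip_force: 0.0
```

{"fn": "nudge_tcp", "kwargs": {
  "segments": [
    {"sz": 0.025, "jaw": 0.06},
    {"sz": 0.05, "jaw": 0.06},
    {"sz": 0.05, "jaw": 0.06}
  ]
}}

```text
time: 9.63
ee_pos: [0.4982, -0.0029, 0.2678]
ee_rot: [-2.033, -2.388, 0.006]
force: [-0.7, -0.4, -1.3]
width: 0.0602
grip_force: 0.0
```

Run:
```python
from h import *
from rig import robot, camrig, sensors
s=sensors.get_state();w=camrig.grab_frame("wrist");T=np.array(w["T_tool_cam"]);r=R.from_rotvec(s["ee_rot"])
cv2.imwrite("pics/w2.png",w["frame"][:,:,::-1])
print(s["ee_pos"],to(.5015,-.0035,.1925,9.1))
```

```text
[ 0.49816477 -0.00290542  0.26783582] [-0.0054, -0.0013, 0.0003, -0.0006, 0.003, 0.0764]
```

View pics/w2.png

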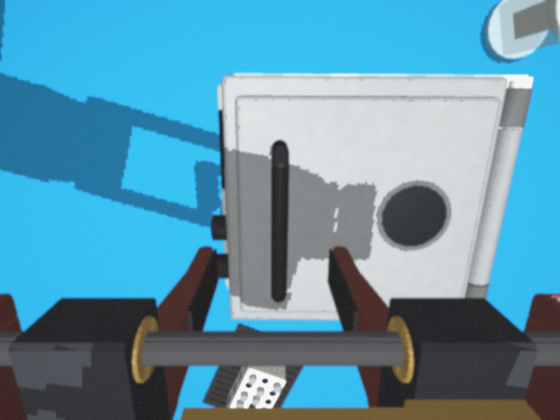

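The bar is vertical in the image (column about 280, rows 143–300), so the yaw is right. It lies 4–5 mm towards tool +y. I'll descend with a 4 mm shift and close gently.

Scaled: 0.0755 m is 0.1888, 0.072 m is 0.18, -0.005 rad is -0.0025.

{"fn": "nudge_tcp", "kwargs": {
  "segments": [
    {"wx": -0.0025, "sy": 0.01, "sz": 0.025, "jaw": 0.06},
    {"wx": -0.0025, "sy": 0.01, "sz": 0.075, "jaw": 0.06},
    {"wx": -0.0025, "sy": 0.01, "sz": 0.125, "jaw": 0.06},
    {"wx": -0.0025, "sy": 0.01, "sz": 0.1625, "jaw": 0.06},
    {"wx": -0.0025, "sy": 0.01, "sz": 0.18, "jaw": 0.06},
    {"wx": -0.0025, "sy": 0.01, "sz": 0.1888, "jaw": 0.06},
    {"wx": -0.0025, "sy": 0.01, "sz": 0.1888, "jaw": 0.06},
    {"wx": -0.0025, "sy": 0.01, "sz": 0.1888, "jaw": 0.06}
  ]
}}

```text
time: 10.35
ee_pos: [0.5052, -0.0029, 0.1966]
ee_rot: [2.036, 2.387, 0.007]
force: [-0.2, 0.3, 0.7]
width: 0.0596
grip_force: 0.0
```

{"fn": "nudge_tcp", "kwargs": {
  "segments": [
    {"jaw": 0.04},
    {"jaw": 0.02},
    {"jaw": 0.008},
    {"jaw": 0.008},
    {"jaw": 0.008},
    {"jaw": 0.008},
    {"jaw": 0.008},
    {"jaw": 0.008}
  ],
  "squeeze": 12
}}

```text
time: 11.02
ee_pos: [0.5024, -0.0027, 0.1958]
ee_rot: [-2.037, -2.391, 0.0]
force: [-3.6, -1.0, 6.0]
width: 0.0116
grip_force: 12.0
```

The bar is gripped (11.6 mm). I'll raise it along the arc around the hinge to about 0.4 rad, then check.

Scaled: -0.0673 m is -0.1683, -0.0598 m is -0.1495.

{"fn": "nudge_tcp", "kwargs": {
  "segments": [
    {"sy": 0.0038, "sz": -0.0113, "jaw": 0.008},
    {"sy": 0.0083, "sz": -0.0225, "jaw": 0.008},
    {"sy": 0.0173, "sz": -0.0455, "jaw": 0.008},
    {"sy": 0.0275, "sz": -0.0675, "jaw": 0.008},
    {"sy": 0.039, "sz": -0.089, "jaw": 0.008},
    {"sy": 0.0515, "sz": -0.11, "jaw": 0.008},
    {"sy": 0.065, "sz": -0.13, "jaw": 0.008},
    {"sy": 0.0795, "sz": -0.1495, "jaw": 0.008},
    {"sy": 0.095, "sz": -0.1683, "jaw": 0.008},
    {"sy": 0.095, "sz": -0.1683, "jaw": 0.008}
  ],
  "squeeze": 15
}}

```text
time: 11.85
ee_pos: [0.5395, 0.003, 0.2651]
ee_rot: [-2.038, -2.391, 0.001]
force: [-13.3, -3.0, 9.0]
width: 0.0113
grip_force: 15.0
```

Run:
```python
from h import *
from rig import robot, camrig, sensors
s=sensors.get_state();print(s["ee_pos"],s["force"],s["moment"])
```

```text
[0.53949965 0.00303527 0.26505879] [-13.28849097  -3.03042202   9.01092838] [-0.53986282  2.00403247  0.00354735]
```

The force points radially outward (-13, +9 N), so my path is about 2 mm inside the true radius. I'll ease outward while continuing past balance to about 0.82 rad.

Scaled: 0.0637 m is 0.1593, 0.0603 m is 0.1508.

{"fn": "nudge_tcp", "kwargs": {
  "segments": [
    {"sy": -0.0038, "sz": -0.0033, "jaw": 0.008},
    {"sy": 0.0125, "sz": -0.0215, "jaw": 0.008},
    {"sy": 0.03, "sz": -0.0388, "jaw": 0.008},
    {"sy": 0.0483, "sz": -0.055, "jaw": 0.008},
    {"sy": 0.0675, "sz": -0.0708, "jaw": 0.008},
    {"sy": 0.0875, "sz": -0.085, "jaw": 0.008},
    {"sy": 0.1078, "sz": -0.0988, "jaw": 0.008},
    {"sy": 0.1293, "sz": -0.1113, "jaw": 0.008},
    {"sy": 0.1508, "sz": -0.1228, "jaw": 0.008},
    {"sy": 0.1593, "sz": -0.1268, "jaw": 0.008}
  ],
  "squeeze": 15
}}

```text
time: 12.68
ee_pos: [0.6072, 0.0136, 0.3166]
ee_rot: [2.034, 2.386, 0.01]
force: [-2.7, -1.9, 4.5]
width: 0.0118
grip_force: 15.0
```

Add to h.py:
```python
def lid():
    from rig import robot, camrig, sensors
    s=sensors.get_state();a=np.radians(9.1);r=R.from_rotvec(s["ee_rot"])
    p=s["ee_pos"]+r.apply([0,0,.0]);u=np.array([np.cos(a),np.sin(a),0])
    x=u@(np.array([.684,.0257,0])-p);z=p[2]+.0017-.1375
    return "th %.3f R %.4f"%(np.arctan2(z,x)-.3136,np.hypot(x,z)),np.round(s["force"],1),s["time"]
```

Run:
```python
from h import *
from rig import robot, camrig, sensors
for i in range(4): print(lid());f=camrig.grab_frame("scene")
cv2.imwrite("pics/s4.png",cv2.resize(f["frame"][90:300,160:400],None,fx=2.8,fy=2.8)[:,:,::-1])
```

```text
('th 0.851 R 0.1968', array([-2.7, -1.9,  4.5]), 12.6833)
('th 0.851 R 0.1968', array([-1.7, -1.9,  6.2]), 12.7333)
('th 0.847 R 0.1968', array([-1.4, -3.1,  5.3]), 12.7833)
('th 0.844 R 0.1968', array([-2.2, -1.4,  5.7]), 12.8333)
```

View pics/s4.png

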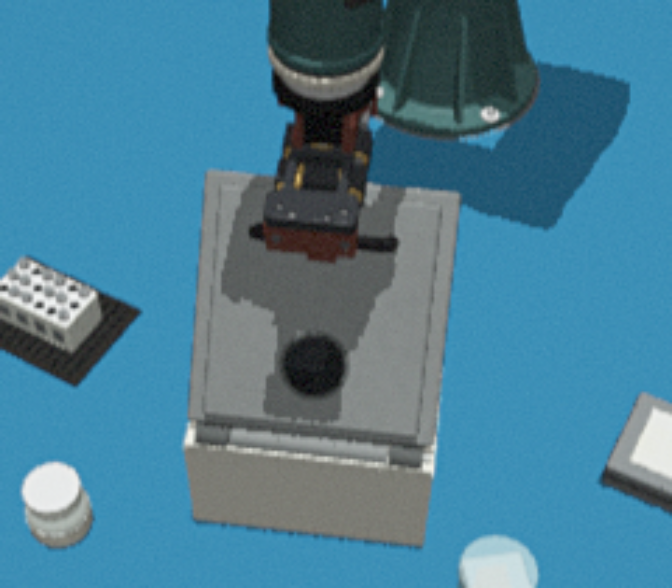

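The bar is held in the fingers with the lid raised. The lid's front edge in the crop runs from (207,172) to (460,192). I'll cross-check the angle from that edge after holding a moment.

{"fn": "nudge_tcp", "kwargs": {
  "segments": [
    {"jaw": 0.008},
    {"jaw": 0.008},
    {"jaw": 0.008},
    {"jaw": 0.008}
  ]
}}

```text
time: 13.22
ee_pos: [0.6053, 0.0133, 0.3157]
ee_rot: [2.035, 2.387, 0.007]
force: [-1.8, -1.5, 5.8]
width: 0.0116
grip_force: 15.0
```

Run:
```python
from h import *
import pickle
f=pickle.load(open("f0.pkl","rb"))["scene"];K=np.array([[f["fx"],0,f["cx"]],[0,f["fy"],f["cy"]],[0,0,1]]);a=np.radians(9.1)
u=np.array([np.cos(a),np.sin(a),0])
for th in(.7,.75,.8,.85,.9):
    p=np.array([.684,.0257,.1375])-u*.231*np.cos(th+.0954)+[0,0,.231*np.sin(th+.0954)]
    q=cv2.projectPoints(p[None],f["rvec"],f["tvec"],K,None)[0].ravel();print(th,q)
print(lid())
```

```text
0.7 [279.36214049 153.95647264]
0.75 [278.97854837 154.02443177]
0.8 [278.56486221 154.34326954]
0.85 [278.12128981 154.92031742]
0.9 [277.64817206 155.76233875]
('th 0.840 R 0.1968', array([-1.8, -1.5,  5.8]), 13.2167)
```

The edge is consistent with about 0.84 rad. I'll ease back to about 0.58.

Scaled: -0.0428 m is -0.107, -0.0347 m is -0.0868.

{"fn": "nudge_tcp", "kwargs": {
  "segments": [
    {"sy": -0.0113, "sz": 0.0053, "jaw": 0.008},
    {"sy": -0.024, "sz": 0.0115, "jaw": 0.008},
    {"sy": -0.0348, "sz": 0.0173, "jaw": 0.008},
    {"sy": -0.0455, "sz": 0.023, "jaw": 0.008},
    {"sy": -0.0665, "sz": 0.0358, "jaw": 0.008},
    {"sy": -0.0765, "sz": 0.0425, "jaw": 0.008},
    {"sy": -0.0868, "sz": 0.0495, "jaw": 0.008},
    {"sy": -0.0975, "sz": 0.0575, "jaw": 0.008},
    {"sy": -0.1038, "sz": 0.0623, "jaw": 0.008},
    {"sy": -0.107, "sz": 0.0648, "jaw": 0.008}
  ],
  "squeeze": 15
}}

```text
time: 14.05
ee_pos: [0.562, 0.0069, 0.288]
ee_rot: [2.037, 2.389, 0.006]
force: [1.4, -1.2, -0.3]
width: 0.0113
grip_force: 15.0
```

{"fn": "nudge_tcp", "kwargs": {
  "segments": [
    {"jaw": 0.008},
    {"jaw": 0.008},
    {"jaw": 0.008},
    {"jaw": 0.008},
    {"jaw": 0.008},
    {"jaw": 0.008}
  ]
}}

```text
time: 14.55
ee_pos: [0.5626, 0.007, 0.2885]
ee_rot: [2.036, 2.389, 0.007]
force: [2.2, -0.3, -1.9]
width: 0.0112
grip_force: 15.0
```

Run:
```python
from h import *
from rig import robot, camrig, sensors
for i in range(3): print(lid());f=camrig.grab_frame("scene")
g=f["frame"].astype(int);print("rack",rect(f,big(g.min(2)>150,(140,165,215,230)),.049))
cv2.imwrite("pics/s5.png",cv2.resize(f["frame"][90:300,130:400],None,fx=2.8,fy=2.8)[:,:,::-1])
```

```text
('th 0.580 R 0.1960', array([ 2.2, -0.3, -1.9]), 14.55)
('th 0.580 R 0.1960', array([ 2.1,  0.5, -2.2]), 14.6)
('th 0.580 R 0.1960', array([ 2.1, -0.7, -2.9]), 14.65)
rack [ 5.20900e-01 -3.17100e-01  9.99000e-02  5.82000e-02  7.56228e+01]
```

View pics/s5.png

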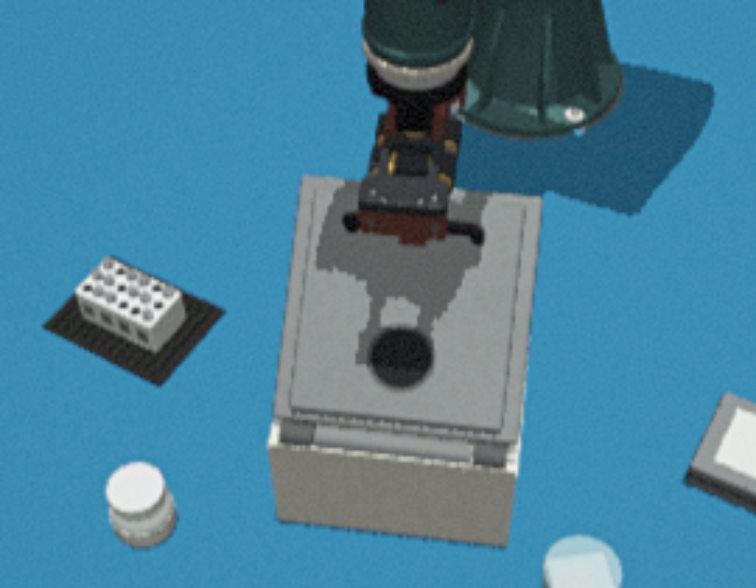

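The lid is still gripped at (410,228), steady at about 0.58 rad. The rack stands on the pad at (130,305), and none of the bystanders have moved. I'm handing in.

```bash
python3 -c "
from rig import robot, camrig, sensors
print(robot.job_done())"
```

```text
the job is handed in; nothing more can be done
None
```

The job is handed in, verdict not shown: the rack is upright about 2 mm from the pad's centre, and the lid was raised to about 0.84 rad and is now held steady by its handle at about 0.58 rad.

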